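# Turn a gingerbread crown over with the tipping tray

## Robot

A 6-joint arm with a two-finger parallel gripper is mounted at the origin on the work surface. World frame = base frame: x ahead of the robot, y to its left, z up, the work surface at z = 0. Lengths are in m, angles in rad, forces in N, time in s.
With the tool pointing down it reaches from about 0.35 to 1 m from the base axis. Payload 7.1 kg.
Tool frame: the origin (TCP) lies between the finger pads; the fingertips stand 22 mm ahead of it and the grasp point (between the pads) lies 3 mm ahead of it; z points along the fingers, y is the line along which they close (so a half turn about z gives the same grasp; the last joint's range is limited). The gripper opens to 85 mm and grips with 20 to 120 N. Pads are 22 mm wide; open, the fingers measure 114 mm over their backs; the gripper's body (76 mm by 85 mm) begins 54 mm behind the grasp point. The pads swing forward as they close: fully open they stand 13 mm farther back than shut.
Start: joints at [1.144, 0.423, 1.63, -0, 1.089, -0.019], TCP at [0.248, 0.574, 0.216] pointing down, gripper open.
Joint ranges: [-3, 3], [-0.9, 2.11], [0.09, 2.58], [-1.31, 4.45], [0.11, 2.69], [-2.54, 2.54]. Speed limits (rad/s): [2.39, 2.39, 3.01, 3.14, 3.14, 3.14].

## Interface

Orientations are given as a rotation vector (axis times angle).
In Python, from rig import manip gives the robot as it stands. The module is installed in compiled form; this text tells all that it offers. Calls block until the motion is done:
- manip.move_to(position, orientation): joint-space move of the TCP to a pose.
- manip.servo_line(position, orientation=None, rate=0.15): straight line of the TCP; orientation=None keeps the orientation; rate is the mean speed in m/s.
- manip.set_joints(angles): joint-space move.
- manip.command_gripper(opening, f_grip=None): finger opening in m; f_grip is the grip in N (None keeps the last); returns when the fingers have stopped.
- manip.hold(seconds).
- manip.solve_ik(position, orientation): joint angles nearest the present ones, or None.
- manip.camera(name): name is "scene" or "top" or "wrist"; returns a dict with "image" (384x512x3 uint8, red, green, blue), "fx", "fy", "cx", "cy" (pixels), "k1" (the pictures are not rectified: a ray, as slopes to the right and down, at radius r is drawn at 1 + k1 r^2 times it, then the intrinsics apply), "cam_to_world" (4x4, takes a point from camera to world coordinates); the wrist camera has in their place "mount" (4x4, takes a point from camera to tool coordinates, whose origin is the TCP and whose axes are the flange's). Camera axes: x right, y down, z forward; pixel columns grow to the right and rows downward; lengths in m; the calibration is good to about 2 mm. A picture is of the moment at which its call begins: read the wrist's pose just before it. There is no depth.
A pose or a line that the arm cannot do raises manip.IKError and nothing moves.
- manip.sign_off(): hands the job in; it is judged then, once.
Readings, each from a call of its own:
- manip.get_time(): time.
- manip.get_joint_positions(): joint angles.
- manip.get_joint_vel(): joint speeds.
- manip.get_tau(): joint torques, N m.
- manip.get_position(): TCP position.
- manip.get_ee_rot(): TCP orientation.
- manip.get_contact_force(): force on the tool from outside, world axes, zero at the start.
- manip.get_torque(): the same for the moment, N m.
- manip.get_width(): finger opening in m.
- manip.get_grip_force(): force on a finger pad.
Only numpy, scipy, OpenCV 4.12 (cv2) and the standard library are available. Lean on these libraries where they do the work, as an engineer would, in place of code of your own. Each camera call takes 0.05 s, during which the arm holds its last target. There are 200 camera calls.

## Task

The gingerbread crown on the loading deck lies with its iced face down. Push it all the way into the blue tipping tray, lift the tray by its red bar right over so that the crown tumbles onto the landing board iced face up, then lower the empty tray flat again and let go. Leave the finished crown and everything else around the stand where it is.

Things in the scene. Friction and masses are not known exactly. Their poses are not given: they have to be found in the camera images.
- crown: the gingerbread crown to be turned: 14 mm thick, 80 mm from straight base edge (own -x) to its three points (+x), 100 mm wide (own y), about 90 g. Origin at its centre, half-way up. Its z comes out of the plain brown face; the other face has white icing. Starts plain face up on the loading deck, base edge towards the robot, within 0.2 rad of the stand's direction.
- stand: the wooden turnover stand, fixed. Origin on the table top below the middle of the tray's hinge; its x runs along the hinge, away from the robot, y to the left, z up. All mm below are in this frame. From right to left: blue tray (y -135 to -3), hinge (y 0, 50 high), gutter 24 wide and 46 high that catches the crown's edge, landing board. The loading deck lies on the robot's side of the tray.
- deck (a point): middle of the loading deck's top face, stand (-135, -67, 52): deck x -205 to -65, y -136 to 2, between two guide walls 12 mm higher than it, open at both ends in x. Crowns slide from it along x into the tray.
- tray_floor (a point): middle of the blue tray's inner floor when flat, stand (0, -67, 50); it turns with the tray. Inside the tray reaches x -61 to 58, y -135 to -3; open towards the deck and towards the gutter, rims 16 mm high at the far (+x) end and on the right (-y) side.
- landing (a point): middle of the free end of the landing board next to the gutter, on its top face, stand (0, 80, 56), where the turned crown comes to lie; the board reaches x -75 to 75, y 24 to 294.
- tray (a joint): angle of the tipping tray about its hinge, rad: 0 lying flat, grows as its right (-y) side with the red bar is lifted up and over to the left; stop at 2.3. It swings freely: falls back to 0 from below about 1.45, over to its stop from above 1.6. A crown in it slides to the gutter, stands up and topples onto the landing board once the tray is well past upright; by 2.1 it has gone.
- tray_bar (a point): middle of the tray's red handle bar, 12 mm round, along the stand's x, 96 mm free between its two stems, 46 mm of space between bar and tray rim. Tray flat: stand (0, -190, 65), 190 mm right of and 15 above the hinge; it swings with the tray about the hinge, in a plane square to it. The bar may turn between the fingers that hold it.
- iced_crown: the finished gingerbread crown, same size as the other, already iced face up, at the far-left end of the landing board; origin at its centre
- cutter: black plastic crown-shaped biscuit cutter, 75 x 83 x 22 mm, standing on the table close to the stand; origin under its centre
- jar: red sprinkle jar, 60 mm across, 85 mm tall, upright on the table close to the stand; origin under its centre
- jar2: green sprinkle jar, 60 mm across, 85 mm tall, upright on the table close to the stand; origin under its centre
- bowl: white bowl, 120 mm across, 55 mm tall, on the table to the right; origin under its centre
There are look-alikes about, which are no part of the job. Leave any green or pink look-alike of the crown alone.

How it is judged:
By the outcome, as a careful person would: the job done as asked, in the order asked, and still so for the second after the job is handed in, with the robot touching nothing.
It also fails if it takes over 69 s, if anything falls off the work surface, if the arm or the gripper's body presses on something with over 40 N, if the wrist force passes 120 N, or if a joint passes its speed limit or range.

## Working session

There is one attempt and no reset: what is moved stays moved. The work goes in short steps, each a Python script; the robot and the scene stay as the last script left them, time stands still between calls to the robot, and variables do not carry over. Pictures are saved under pics/ and viewed, at most 10 in all, crops included, and the job is handed in when it is done.

```bash
mkdir -p pics; ls; cat > h.py <<'E'
import numpy as np, cv2, pickle
from rig import manip
from scipy.spatial.transform import Rotation as R
def snap(name,fn):
    p=manip.get_position(); r=manip.get_ee_rot()
    c=dict(manip.camera(name))
    if name=="wrist":
        T=np.eye(4); T[:3,:3]=R.from_rotvec(r).as_matrix(); T[:3,3]=p
        c["cam_to_world"]=T@np.array(c["mount"])
    c["cam_to_world"]=np.array(c["cam_to_world"])
    pickle.dump(c,open(fn+".pkl","wb")); cv2.imwrite("pics/%s.png"%fn,c["image"][:,:,::-1]); return c
def load(fn): return pickle.load(open(fn+".pkl","rb"))
def ray(c,uv):
    d=np.array([(uv[0]-c["cx"])/c["fx"],(uv[1]-c["cy"])/c["fy"]]); s=d.copy()
    for _ in range(30): s=d/(1+c["k1"]*(s@s))
    T=c["cam_to_world"]; v=T[:3,:3]@np.array([s[0],s[1],1]); return T[:3,3],v/np.linalg.norm(v)
def atz(c,uv,z):
    o,v=ray(c,uv); return o+v*(z-o[2])/v[2]
def tri(obs):
    A=np.zeros((3,3)); b=np.zeros(3)
    for c,uv in obs:
        o,v=ray(c,uv); P=np.eye(3)-np.outer(v,v); A+=P; b+=P@o
    x=np.linalg.solve(A,b)
    return x,[np.linalg.norm((np.eye(3)-np.outer(ray(c,uv)[1],ray(c,uv)[1]))@(x-ray(c,uv)[0])) for c,uv in obs]
def proj(c,X):
    T=np.linalg.inv(c["cam_to_world"]); q=T[:3,:3]@np.asarray(X)+T[:3,3]; s=q[:2]/q[2]; s=s*(1+c["k1"]*(s@s))
    return np.array([c["cx"]+c["fx"]*s[0],c["cy"]+c["fy"]*s[1]])
E
python3 - <<'E'
from h import *
a=snap("scene","scene1");b=snap("top","top1")
for c in(a,b): print(c["fx"],c["k1"],c["cam_to_world"].round(3).tolist())
im=np.hstack([a["image"],b["image"]])[:,:,::-1]
print(manip.get_time(),manip.get_width())
E
```

```text
pics
395.925828060397 -0.08442301107098754 [[0.856, 0.42, -0.301, 0.85], [0.517, -0.701, 0.491, -0.609], [-0.005, -0.576, -0.817, 0.987], [0.0, 0.0, 0.0, 1.0]]
351.83873237898695 -0.08239749273819807 [[-0.009, -0.994, 0.11, 0.415], [-1.0, 0.008, -0.012, -0.037], [0.011, -0.11, -0.994, 1.002], [0.0, 0.0, 0.0, 1.0]]
0.1 0.0855400819657873
```

View pics/scene1.png

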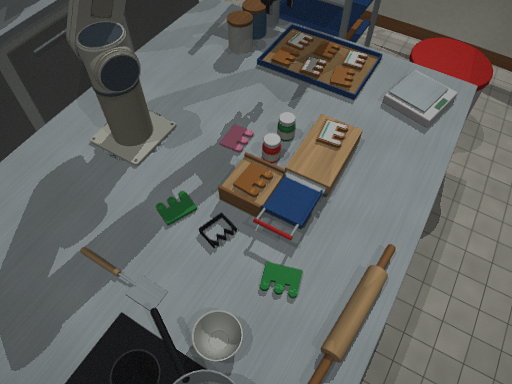

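View pics/top1.png

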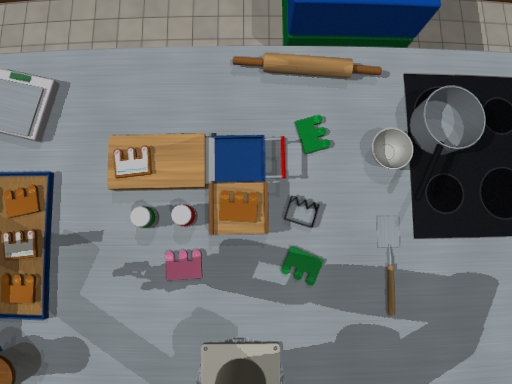

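The top view shows the stand with the blue tray at (240,158), the red bar at (284,157), and the deck at (238,207). These could be taken for the crown:
- Brown on the deck: (238,207)
- Brown in the blue rack: (20,203) and (16,290)
- Iced: (131,161) and (19,245)
- Green: (312,135) and (302,263)
- Pink: (183,265)

I choose (238,207), which is plain brown and lies on the deck. I'll check it in a close crop.

```bash
python3 - <<'E'
from h import *
a=load("scene1")["image"][145:245,210:340];b=load("top1")["image"][125:240,195:325]
A=cv2.resize(a,None,fx=3,fy=3,interpolation=3);B=cv2.resize(b,None,fx=3,fy=3,interpolation=3)
A=np.vstack([A,np.zeros((45,390,3),np.uint8)])
cv2.imwrite("pics/crop1.png",np.hstack([A,B])[:,:,::-1])
E
```

```text
(no output)
```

View pics/crop1.png

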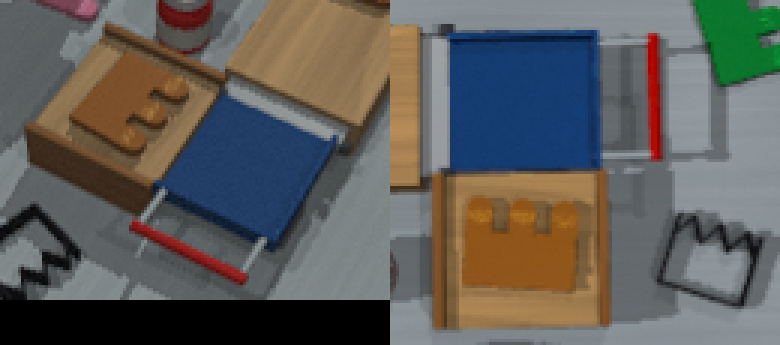

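The crop confirms a plain brown crown on the deck, with its points towards the tray. In the scene picture its base corners are at about (245,162) and (234,184), and the bar ends are at (254,220) and (291,238). In the top picture the base corners are at (219,220) and (257,222), and the bar ends are at (283,137) and (284,178).

```bash
python3 - <<'E'
from h import *
s=load("scene1");t=load("top1")
S=lambda x,y:(210+x/3-.33,145+y/3-.33)
T=lambda x,y:(195+(x-390)/3-.33,125+y/3-.33)
P={}
for n,a,b in [("bar_near",S(133,224),T(267,158)if 0 else T(657,158)),("bar_far",S(244,278),T(653,36)),
 ("baseL",S(107,51),T(462,285)),("baseR",S(71,117),T(575,290)),
 ("trayfarR",S(275,245),T(598,33)),("deckwallLfar",S(225,73),T(446,172)),("wallLnear",S(106,25),T(440,327)),("wallRnear",S(30,125),T(606,325))]:
    x,e=tri([(s,a),(t,b)]); P[n]=x; print(n,x.round(4),np.round(e,4))
d=P["bar_far"]-P["bar_near"];print(np.arctan2(d[1],d[0]))
d=P["wallLnear"]-P["deckwallLfar"];print("wall",np.arctan2(-d[1],-d[0]))
d=P["baseL"]-P["baseR"];print("crown yaw",np.arctan2(-d[0],d[1]))
E
```

```text
bar_near [ 0.5586 -0.1204  0.0656] [0.0002 0.0002]
bar_far [ 0.6714 -0.1186  0.0661] [0.0001 0.0001]
baseL [0.4386 0.048  0.0666] [0.0101 0.0101]
baseR [ 0.442  -0.0451  0.0616] [0.0008 0.0008]
trayfarR [ 0.6774 -0.0686  0.056 ] [0.0004 0.0004]
deckwallLfar [0.548  0.0693 0.075 ] [0.0021 0.0021]
wallLnear [0.4095 0.0744 0.061 ] [0.0001 0.0001]
wallRnear [ 0.4112 -0.0721  0.0584] [0.0013 0.0013]
0.015989875934140845
wall -0.03635694564603433
crown yaw 0.036648835753958435
```

```bash
python3 - <<'E'
from h import *
r=manip.get_ee_rot(); print(r, R.from_rotvec(r).as_matrix().round(3).tolist(), manip.camera("wrist")["mount"])
# tool z down, tool y along world -y / +y : choose by nearest joint6
for M in ([[1,0,0],[0,-1,0],[0,0,-1]],[[-1,0,0],[0,1,0],[0,0,-1]]):
    o=R.from_matrix(M).as_rotvec()
    for p in ([.5,0,.36],[.43,0,.08],[.615,-.12,.066],[.615,.19,.2]):
        q=manip.solve_ik(p,o); print(p,None if q is None else np.round(q,2))
E
```

```text
[-6.36066062e-01 -3.07622168e+00  2.10806621e-03] [[-0.918, 0.397, -0.001], [0.397, 0.918, -0.001], [0.0, -0.001, -1.0]] [[ 8.75074800e-05 -9.62037521e-01 -2.72917205e-01  6.79199737e-02]
 [ 9.99999973e-01  1.42342359e-04 -1.81121642e-04  6.39634614e-04]
 [ 2.13093494e-04 -2.72917182e-01  9.62037508e-01 -1.57153773e-01]
 [ 0.00000000e+00  0.00000000e+00  0.00000000e+00  1.00000000e+00]]
[0.5, 0, 0.36] [-0.02  0.09  1.74 -0.    1.32  1.55]
[0.43, 0, 0.08] [-0.03  0.38  2.14 -0.    0.62  1.54]
[0.615, -0.12, 0.066] [-0.21  0.62  1.71 -0.    0.82  1.36]
[0.615, 0.19, 0.2] [ 0.28  0.47  1.6  -0.    1.08  1.85]
[0.5, 0, 0.36] [-0.02  0.09  1.74 -0.    1.32 -1.59]
[0.43, 0, 0.08] [-0.03  0.38  2.14 -0.    0.62 -1.6 ]
[0.615, -0.12, 0.066] [-0.21  0.62  1.71 -0.    0.82 -1.78]
[0.615, 0.19, 0.2] [ 0.28  0.47  1.6  -0.    1.08 -1.29]
```

```bash
cat >> h.py <<'E'
M2=np.array([[-1,0,0],[0,1,0],[0,0,-1.]])
O=R.from_matrix(M2).as_rotvec()
E
python3 - <<'E'
from h import *
p=manip.get_position(); manip.servo_line([p[0],p[1],.3],rate=.25)
manip.move_to([.42,-.03,.30],O); manip.command_gripper(.04)
a=snap("wrist","w1")
manip.servo_line([.50,-.05,.30],rate=.2); b=snap("wrist","w2")
print(manip.get_time(),manip.get_position())
cv2.imwrite("pics/w12.png",cv2.resize(np.hstack([a["image"],b["image"]]),(800,300),interpolation=3)[:,:,::-1])
E
```

```text
4.0417 [ 0.49865941 -0.04976993  0.29953653]
```

View pics/w12.png

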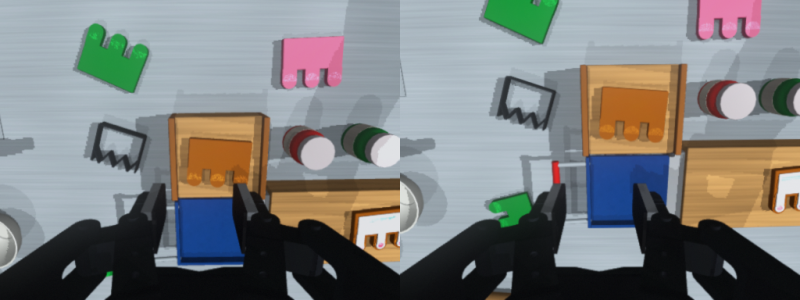

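The wrist pictures show the crown on the deck (w1 at about (281,205), w2 at about (300,147), in source pixels), the tray beyond it and the red bar partly visible in w2. I'll zoom in on both to measure the points.

```bash
python3 - <<'E'
from h import *
a=load("w1")["image"][140:270,205:350];b=load("w2")["image"][75:295,185:375]
A=cv2.resize(a,None,fx=2.6,fy=2.6,interpolation=3);B=cv2.resize(b,None,fx=2.2,fy=2.2,interpolation=3)
im=np.zeros((max(A.shape[0],B.shape[0]),A.shape[1]+B.shape[1],3),np.uint8); im[:A.shape[0],:A.shape[1]]=A; im[:B.shape[0],A.shape[1]:]=B
print(A.shape,B.shape); cv2.imwrite("pics/crop2.png",im[:,:,::-1])
E
```

```text
(338, 377, 3) (484, 418, 3)
```

View pics/crop2.png

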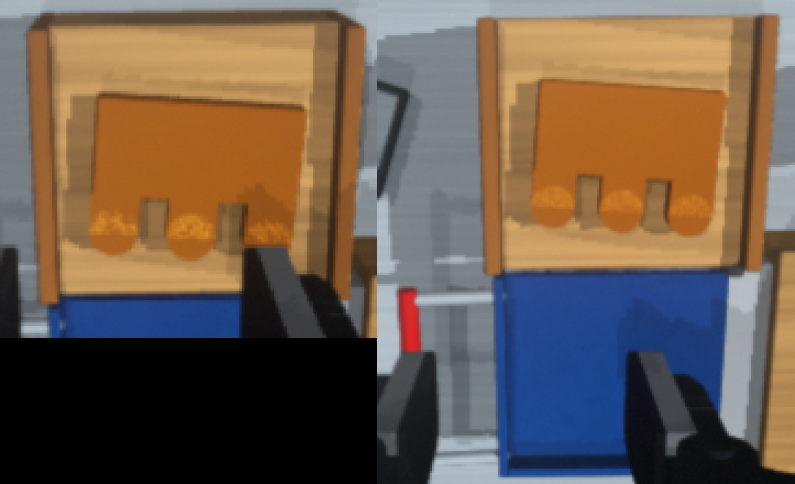

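```bash
python3 - <<'E'
from h import *
a=load("w1");b=load("w2");t=load("top1");s=load("scene1")
A=lambda x,y:(205+x/2.6-.3,140+y/2.6-.3)
B=lambda x,y:(185+(x-377)/2.2-.3,75+y/2.2-.3)
P={}
for n,u,v in [("baseR",A(98,95),B(540,80)),("baseL",A(305,107),B(723,91)),
 ("wallR_near",A(28,30),B(479,19)),("wallR_far",A(42,302),B(486,275)),("wallL_near",A(364,26),B(777,16)),
 ("deckfar_R",A(60,296),B(500,272))]:
    x,e=tri([(a,u),(b,v)]); P[n]=x; print(n,x.round(4),np.round(e,4))
for n,v,z in [("trayL_near",B(729,272),.05),("trayFarR_in",B(508,470),.05),("barnear",B(408,289),.066),("crownR",B(540,80),.066),("crownL",B(723,91),.066)]: print(n,atz(b,v,z).round(4))
d=P["baseL"]-P["baseR"];print("crown yaw",np.arctan2(-d[0],d[1]))
d=P["wallR_far"]-P["wallR_near"];print("wall yaw",np.arctan2(d[1],d[0]))
d=P["wallL_near"]-P["wallR_near"];print("yaw2",np.arctan2(-d[0],d[1]))
E
```

```text
baseR [ 0.4435 -0.0452  0.0592] [0.0001 0.0001]
baseL [0.4491 0.0533 0.0597] [0.0003 0.0003]
wallR_near [ 0.4124 -0.0772  0.06  ] [0.0002 0.0002]
wallR_far [ 0.5528 -0.0755  0.0571] [0.0003 0.0003]
wallL_near [0.4105 0.0792 0.0589] [0.0001 0.0001]
deckfar_R [ 0.5539 -0.0674  0.0479] [0.0007 0.0007]
trayL_near [0.5531 0.0662 0.05  ]
trayFarR_in [ 0.6845 -0.0646  0.05  ]
barnear [ 0.5584 -0.1196  0.066 ]
crownR [ 0.4434 -0.0452  0.066 ]
crownL [0.4488 0.0513 0.066 ]
crown yaw -0.05682078298742868
wall yaw 0.012393327236136323
yaw2 0.01242994035364325
```

```bash
cat >> h.py <<'E'
YAW=.013; ORG=np.array([.616,.0705,0])
RS=R.from_euler('z',YAW).as_matrix()
W=lambda p: ORG+RS@np.asarray(p,float)
SO=R.from_matrix(RS@M2).as_rotvec()
toS=lambda p: RS.T@(np.asarray(p)-ORG)
E
python3 - <<'E'
from h import *
x,y,_=toS([.424,.003,0])
print("stand xy",x,y,manip.get_width())
manip.move_to(W([x,y,.13]),SO); f0=np.array(manip.get_contact_force())
manip.servo_line(W([x,y,.086]),rate=.1)
z=.086
while z>.062:
    z-=.0015; manip.servo_line(W([x,y,z]),rate=.03)
    f=np.array(manip.get_contact_force())-f0
    if np.linalg.norm(f)>2.5: break
print("contact",z,f.round(2),manip.get_position(),manip.get_time())
E
```

```text
stand xy -0.19286125151244557 -0.06499836663373329 0.039935435079401414
contact 0.06199999999999997 [-1.2   0.23  0.23] [0.42391316 0.0030108  0.0619152 ] 9.425
```

```bash
python3 - <<'E'
from h import *
x,y=-.19286,-.065
z=.062
f0=np.array([0,0,0])
print(manip.get_contact_force())
while z>.048:
    z-=.0015; manip.servo_line(W([x,y,z]),rate=.03)
    f=np.array(manip.get_contact_force())
    if abs(f[2])>3: break
print("contact",z,f.round(2),manip.get_position(),manip.get_time())
snap("wrist","w3")
E
```

```text
[ 0.11298189  0.24082417 -0.10372344]
contact 0.046999999999999986 [ 0.28  0.54 -0.96] [0.42392076 0.00299708 0.04690523] 11.925
```

View pics/w3.png

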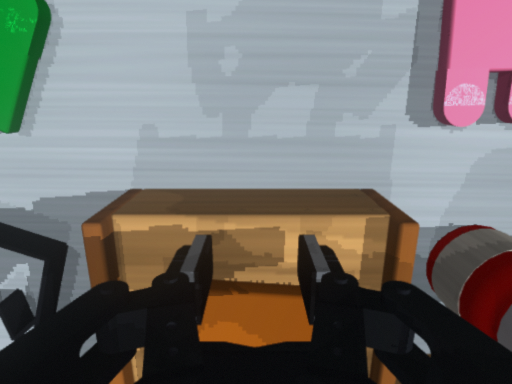

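```bash
python3 - <<'E'
from h import *
c=load("w3"); print(c["fx"],c["cx"],c["cy"],c["k1"],c["cam_to_world"][:3,3])
for n,p in [("deckNR",(-.205,-.136,.052)),("deckNL",(-.205,.002,.052)),("wallNR top",(-.205,-.136,.064)),("wallNL",(-.205,.002,.064)),("foot",(-.205,-.136,0))]: print(n,proj(c,W(p)).round(1))
p=manip.get_position();Rm=R.from_rotvec(manip.get_ee_rot()).as_matrix()
print(p)
for d in (0,.003,.01,.022):
  for s in(-.02,.02): print(d,s,proj(c,p+Rm@[0,s,d]).round(1),proj(c,p+Rm@[.011,s,d]).round(1))
print(manip.get_width(),manip.get_joint_positions())
E
```

```text
329.78043352869486 254.72908060799455 192.99682200340771 -0.036235684660516236 [0.35620831 0.00227548 0.20407265]
deckNR [110.7 217.5]
deckNL [390.5 217.6]
wallNR top [ 99.8 226.5]
wallNL [400.8 226.6]
foot [144.4 189.8]
[0.42394814 0.00298619 0.04695544]
0 -0.02 [215.7 236.4] [215.  216.3]
0 0.02 [293.4 236.4] [294.1 216.3]
0.003 -0.02 [216.4 234.1] [215.7 214.3]
0.003 0.02 [292.8 234.1] [293.4 214.3]
0.01 -0.02 [217.8 229.1] [217.2 209.9]
0.01 0.02 [291.3 229.1] [292.  209.9]
0.022 -0.02 [220.1 221.2] [219.5 203.1]
0.022 0.02 [289.1 221.3] [289.7 203.1]
0.04005387647175254 [-2.10252238e-02  4.47482837e-01  2.15990988e+00 -9.43469988e-06
  5.34345513e-01 -1.60479930e+00]
```

The picture shows the tips at row 237, still above the deck, with the crown's base edge at row 283. The tips are farther back than I assumed, so I'll keep going down in small steps.

```bash
python3 - <<'E'
from h import *
x,y=-.19386,-.065
z=.047
while z>.024:
    z-=.001; manip.servo_line(W([x,y,z]),rate=.04)
    f=np.array(manip.get_contact_force())
    if abs(f[2])>3: break
print("contact",z,f.round(2),manip.get_position(),manip.get_time(),manip.get_tau())
E
```

```text
contact 0.03499999999999999 [-0.67 -0.15  4.22] [0.42314129 0.0029967  0.03523262] 14.975 [-7.27563864e-03 -4.05900943e+01 -1.17561677e+01 -1.86331631e-04
 -2.55258176e-01 -4.88924707e-05]
```

```bash
python3 - <<'E'
from h import *
c=snap("scene","s2"); p=manip.get_position(); print(proj(c,p), proj(c,[p[0],p[1],.052]))
im=cv2.resize(c["image"][95:245,180:340],None,fx=3.6,fy=3.6,interpolation=3); cv2.imwrite("pics/s2c.png",im[:,:,::-1])
E
```

```text
[236.72933523 175.51462345] [236.53372208 172.08523514]
```

View pics/s2c.png

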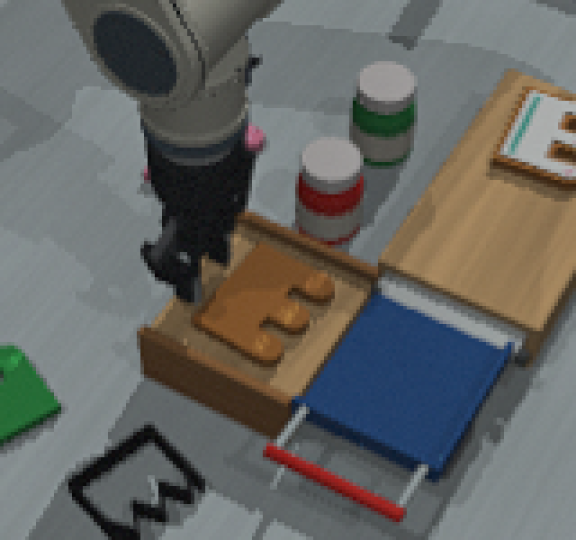

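The finger touches the deck just behind the crown's base edge (crop (195,300)), and the crown hasn't moved. So at this opening the tips are about 17 mm behind the reported TCP. I'll use that offset to push.

```bash
python3 - <<'E'
from h import *
y=-.0645
manip.servo_line(W([-.194,y,.038]),SO,rate=.05)
for x in (-.15,-.10,-.07,-.044):
    manip.servo_line(W([x,y,.038]),SO,rate=.09); print(np.array(manip.get_contact_force()).round(2))
manip.servo_line(W([-.06,y,.045]),SO,rate=.1)
manip.servo_line(W([-.10,y,.16]),SO,rate=.25)
manip.servo_line(W([-.10,-.12,.24]),SO,rate=.25)
c=snap("wrist","w4");snap("scene","s4"); snap("top","t4"); print(manip.get_time())
d=load("t4"); 
im=np.hstack([cv2.resize(c["image"],(400,300)),cv2.resize(load("s4")["image"][130:250,200:360],(400,300),interpolation=3)]); cv2.imwrite("pics/w4c.png",im[:,:,::-1])
E
```

```text
[-0.04  0.76  0.31]
[-0.52 -0.16 -0.08]
[-0.43  0.7   0.07]
[ 0.55 -0.27  0.32]
19.2
```

View pics/w4c.png

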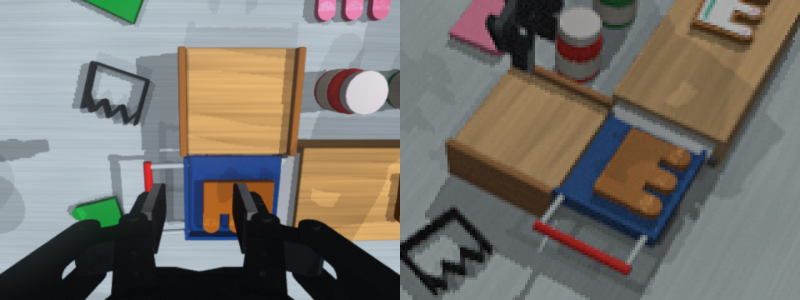

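The crown lies fully in the tray: the base edge is at wrist pixel (300,232), past the deck's far edge at row 200, and square to it. Next I'll grip the bar.

```bash
python3 - <<'E'
from h import *
b=load("w4"); print("bar near end", toS(atz(b,(148*1.28,162*1.28),.066)).round(4), "crown base",toS(atz(b,(235*1.28,181*1.28),.064)).round(4))
manip.servo_line(W([0,-.19,.12]),SO,rate=.25)
z=.12
for z in (.06,.045,.038,.031):
    manip.servo_line(W([0,-.19,z]),SO,rate=.1); f=np.array(manip.get_contact_force()); print(z,f.round(1))
    if np.linalg.norm(f)>6: break
else:
    manip.command_gripper(0.0,40); print(manip.get_width(),manip.get_grip_force(),np.array(manip.get_contact_force()).round(1))
snap("wrist","w5");s=snap("scene","s5")
print(manip.get_time())
im=np.hstack([cv2.resize(load("w5")["image"],(400,300)),cv2.resize(s["image"][130:250,200:360],(400,300),interpolation=3)]); cv2.imwrite("pics/w5c.png",im[:,:,::-1])
E
```

```text
bar near end [-0.0598 -0.1885  0.066 ] crown base [-0.0314 -0.07    0.064 ]
0.06 [ 0.2  0.3 -0.4]
0.045 [-0.4  0.1  0.8]
0.038 [ 0.8  0.4 -0.6]
0.031 [ 0.7 -1.1  0.2]
0.010406957681673218 38.90464782714844 [-1.  -2.6  0.3]
22.05
```

View pics/w5c.png

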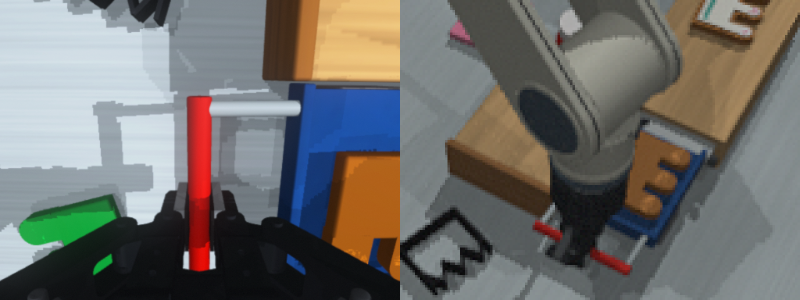

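Both views show the bar between the pads, about mid-length. The reported width is 10.4 mm at 39 N, so it's held. I'll swing it along the arc.

```bash
cat >> h.py <<'E'
def barp(th):
    c,s=np.cos(th),np.sin(th); y,z=-.19,.015
    return W([0,y*c+z*s,.050-y*s+z*c-.034])
def swing(a,b,rate,lim=25):
    n=max(1,int(round(abs(b-a)/.1))); mx=0
    for t in np.linspace(a,b,n+1)[1:]:
        manip.servo_line(barp(t),SO,rate=rate)
        f=np.array(manip.get_contact_force()); mx=max(mx,np.linalg.norm(f))
        if np.linalg.norm(f)>lim: print("STOP",t,f); return t
    print("at",b,f.round(1),"max",mx.round(1),manip.get_width(),manip.get_time()); return b
E
python3 - <<'E'
from h import *
if swing(0,.3,.08)==.3 and swing(.3,1.3,.12)==1.3: 
    swing(1.3,2.15,.1); manip.hold(.5)
snap("wrist","w6");s=snap("scene","s6");t=snap("top","t6")
im=np.hstack([cv2.resize(t["image"][100:250,90:310],(400,300)),cv2.resize(s["image"][80:250,200:400],(400,300),interpolation=3)]); cv2.imwrite("pics/w6c.png",im[:,:,::-1])
E
```

```text
at 0.3 [-0.8 -7.8  0.6] max 7.9 0.00967818371264842 23.225
at 1.3 [-3.2 -3.3 12. ] max 22.6 0.010793449017363429 26.3083
at 2.15 [2.9 2.1 2.4] max 8.4 0.01045418756103098 29.1083
```

View pics/w6c.png

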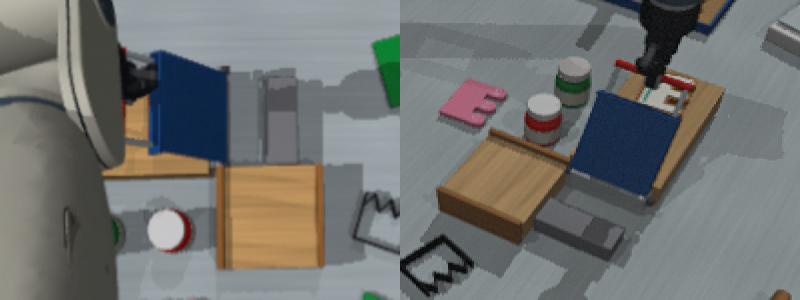

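The tray is over at 2.15, and the crown is hidden beneath it. I've now used all ten views, so I'll swing back to 1.0 and check the landing area from pixel colours.

```bash
python3 - <<'E'
from h import *
swing(2.15,1.0,.12,32)
def lab(im):
    h=cv2.cvtColor(im,cv2.COLOR_RGB2HSV); H,S,V=[h[...,i].astype(int) for i in range(3)]
    o=np.full(H.shape,'.'); o[(S<60)&(V>150)]='W'; o[(H<16)&(S>150)&(V>60)]='B'; o[(H>=16)&(H<26)&(S>60)]='-'; o[(H>100)&(H<125)&(S>120)]='b'; o[(H<16)&(S<=150)&(S>70)]='o'; return o
for cam in("top","scene"):
    c=snap(cam,cam+"7")
    ys=np.arange(.30,.02,-.008); xs=np.arange(.08,-.081,-.01)
    for x in xs: 
        row=''
        for y in ys:
            u=proj(c,W([x,y,.068])).round().astype(int); row+=str(lab(c["image"][u[1]:u[1]+1,u[0]:u[0]+1])[0,0]) if 0<=u[0]<512 and 0<=u[1]<384 else '?'
        print(row)
    print()
print(manip.get_time())
E
```

```text
at 1.0 [ 1.4 -0.8  0.2] max 8.0 0.010515325951952967 33.2417
........WWWWWWWWWWW.......W........
..............WWWWW........W.......
..-------------------------W.....WW
.W-------------------------WW.W..WW
..----------------------WWBWWWW...W
WW------oWB--oWo--------WW-W.WW...W
WW--WW---WWB-BWo--------WWWW.WW....
.W--WWB-BWWB-BW.--------WWWW.WW....
WW--WWBBBWWWWWWW--------WWWW.WW....
WW--oWWWWWWWWWWWB-------WWWW.WW....
WW--oWWWWWWWWWWWB-------WWWW.......
WW--oWWWWWWW...WB-------BBW........
WW--BWWWWWoBBBBBB---------W........
WW---B--------------------W........
WW------------------------.........
..------------------------.........
..-----------------------..........

........-.-.---o---o---------..--.-
...--------------------------------
...--------------------------------
...----------------------------o---
...---------------------WWo--WWBooW
...------oo.BoW.BB------.Woo-WWB--W
...-..B.-WW-BWW..o------WW..oWWB.oo
...-WWB.oWWB..W.Bo------WWW.WWWWW.B
...-WWBBBWW..WW.Bo------oWWWWWWWWWB
...-BWWWWWWWWWWWBo------.WWWWWWWWWB
...--WWWWWWWWWWWB.------.WW.WWWWW.B
...--WWWWW......B.------ooBBo-oBBBB
...--WWWWW..ooBBB---------o--......
...------------....................
...--------........................
...---.............................
...................................

33.3417
```

The crown lies on the landing board white (iced) face up, about y 0.02–0.11 in the stand frame, and the finished crown is undisturbed. Next I'll lower the tray, let go and back off.

```bash
python3 - <<'E'
from h import *
swing(1.0,.2,.12,32); swing(.2,0,.05,32)
f=np.array(manip.get_contact_force()); print(f.round(1))
manip.command_gripper(.036); manip.hold(.2)
manip.servo_line(W([0,-.19,.12]),rate=.12); manip.servo_line(W([-.10,-.19,.30]),rate=.25)
manip.hold(.3)
print(manip.get_time(), np.array(manip.get_contact_force()).round(1))
t=snap("top","t8");s=snap("scene","s8");o=load("top1")
# bar location: red mask now vs before
for n,a,b in (("top",load("top1"),t),("scene",load("scene1"),s)):
    for c in(a,b):
        h=cv2.cvtColor(c["image"],cv2.COLOR_RGB2HSV); m=((h[...,0]<5)|(h[...,0]>175))&(h[...,1]>180)&(h[...,2]>90)
        sl=(slice(125,190),slice(270,300)) if n=="top" else (slice(210,245),slice(245,300))
        v,u=np.nonzero(m[sl]); print(n,len(u),u.mean() if len(u) else 0,v.mean() if len(u) else 0)
c=s
def lab(p):
    H,S,V=map(int,cv2.cvtColor(p.reshape(1,1,3),cv2.COLOR_RGB2HSV)[0,0])
    return 'b' if 100<H<125 and S>120 else 'W' if S<60 and V>150 else 'B' if H<16 and S>150 else '-' if 16<=H<26 and S>60 else '.'
for c in (s,t):
  for x in np.arange(.08,-.09,-.01):
    r=''
    for y in np.arange(.30,-.15,-.008):
        u=proj(c,W([x,y,.066 if y>.02 else .05])).round().astype(int); r+=lab(c["image"][u[1],u[0]])
    print(r)
  print()
E
```

```text
at 0.2 [ 5.   0.1 -1.2] max 5.5 0.010497506254541471 35.8083
at 0 [ 5.2 -0.9  0.5] max 5.9 0.010400288233133456 36.875
[ 5.2 -0.9  0.5]
39.6083 [0.1 0.5 0.1]
top 137 12.656934306569344 31.029197080291972
top 0 0 0
scene 131 27.85496183206107 18.908396946564885
scene 131 27.85496183206107 18.908396946564885
........---..--.--.---.---.--....--......................
...----------------------------------....................
...--------------------------------......bb.......bbbbb..
..----------------------------.----....bbbbbbbbbbbbbbbb..
...---------------------W..B.W.B-.W....bbbbbbbbbbbbbbbbb.
...-.-B--.BB-.WBB-------WW.B.WWB-.W....bbbbbbbbbbbbbbbbb.
...-..BB.WW--WW.B-------WWBBBW.B-.WB...bbbbbbbbbbbbbbbbb.
...BW.BB.WWBB.W.B.------WW.WWWWWWWW...bbbbbbbbbbbbbbbbbb.
...BWWBBBWW..WW.B.------WWWWWWWWWWW....bbbbbbbbbbbbbbbbb.
...-WWWWWWWWWWW.B.------WWWWWWWWWWWB...bbbbbbbbbbbbbbbbb.
...-WWWWWWWWWWW.B.------.WW.WWW.WWW...bbbbbbbbbbbbbbbbbb.
...-.WWWWWW....WB.------.....BBBB.B....bbbbbbbbbbbbbbbbb.
...-.WWWWWW.....--------------------...bbbbbbbbbbbbbbbbb.
...-B------------------------------...
[... 480 characters left out ...]
bbb.
WW--.B--BWB--.W.--------WWB-BWWB-.W...bbbbbbbbbbbbbbbbbb.
WW-B.W---W.--BW.--------WWB-BWWB-.W...bbbbbbbbbbbbbbbbbb.
.W--WWB-BW.B-BWW--------WWWWWWWWWWWB..bbbbbbbbbbbbbbbbbbW
WW--WW-BBWWWWWWW--------WWWWWWWWWWWB..bbbbbbbbbbbbbbbbbbW
W.--.WWWWWWWWWWWB-------WWWWWWWWWWWB..bbbbbbbbbbbbbbbbb.W
W.--.WWWWWWWWWWWB-------WWWWWWWWWWWB..bbbbbbbbbbbbbbbbbWW
WW--.WWWWWWWWWWWB-------BBBBBBBBB-B...bbbbbbbbbbbbbbbb.WW
WW--BWW.BW.BBBBBB------------------...bbbbbbbbbbbbbbbb.WW
WW--BB-----------------------------...bbbbbbbbbbbbbbbbWWW
WW---------------------------------...bbbbbbbbbbbbbbbbWW.
WW---------------------------------..B.--------------.WW.
WW.--------------------------------.BB---------------WWW.
```

The bar is back exactly where it started and the tray is empty. One last check: is the crown lying flat and well on the board?

```bash
python3 - <<'E'
from h import *
for n in("t8","s8"):
    c=load(n); im=c["image"]
    for x in (-.012,-.004,.004):
        r=[]
        for y in np.arange(.126,-.004,-.003):
            u=proj(c,W([x,y,.070])).astype(np.float32)
            p=cv2.getRectSubPix(im,(1,1),(float(u[0]),float(u[1])))[0,0]; r.append(int(p[2]))
        print(n,x,r)
E
```

```text
t8 -0.012 [86, 86, 86, 87, 58, 31, 128, 163, 164, 165, 166, 164, 165, 164, 163, 164, 166, 168, 165, 159, 164, 169, 167, 162, 167, 166, 162, 166, 159, 156, 161, 167, 175, 175, 180, 159, 22, 35, 84, 116, 115, 109, 97, 93]
t8 -0.004 [82, 82, 81, 81, 55, 27, 129, 182, 171, 169, 171, 170, 169, 170, 169, 169, 170, 169, 170, 170, 169, 169, 169, 169, 169, 168, 169, 173, 185, 186, 186, 185, 185, 185, 185, 161, 21, 33, 82, 116, 115, 115, 111, 99]
t8 0.004 [78, 79, 78, 78, 52, 27, 131, 181, 184, 179, 170, 169, 169, 169, 169, 169, 169, 168, 168, 169, 168, 169, 169, 169, 169, 169, 169, 169, 173, 182, 185, 185, 185, 185, 185, 162, 21, 33, 81, 116, 116, 116, 117, 115]
s8 -0.012 [90, 90, 91, 90, 85, 76, 93, 122, 156, 159, 158, 159, 160, 157, 158, 157, 157, 155, 149, 153, 153, 156, 157, 157, 158, 158, 158, 159, 159, 163, 166, 165, 168, 169, 168, 159, 109, 47, 35, 26, 30, 53, 68, 78]
s8 -0.004 [89, 89, 90, 90, 85, 71, 96, 138, 167, 165, 159, 159, 159, 159, 160, 159, 159, 159, 159, 159, 159, 158, 159, 159, 159, 158, 159, 160, 165, 170, 171, 170, 171, 171, 171, 159, 108, 55, 36, 23, 30, 57, 79, 93]
s8 0.004 [85, 85, 86, 85, 81, 74, 93, 129, 165, 168, 162, 159, 160, 160, 160, 160, 157, 160, 160, 160, 158, 158, 159, 159, 159, 160, 158, 159, 159, 164, 170, 171, 171, 172, 170, 158, 105, 50, 38, 24, 31, 55, 78, 95]
```

```bash
python3 -c "
from rig import manip
print(manip.sign_off(), manip.get_time())"
```

```text
the job is handed in; nothing more can be done
the job is handed in; nothing more can be done
```

The job is handed in at about 40 s of the 69 s allowed: the crown lies flat and iced face up on the landing board, with about 10 mm of its edge over the gutter; the empty tray is flat and released, and the finished crown has not moved.

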